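Lock a fresh filter capsule into the bottling bench filter

TASK

Fit the fresh filter capsule from the tray to the bench filter: set its nose in the round socket, feel for the two notches until the lugs drop in, push it down against the sprung valve and turn it clockwise until it comes up into its lock, then let go of it. The lugs are only plastic, so press and turn gently, never with force, and leave everything else on the bench as it stands.

Things in the scene. Friction and masses are not known exactly. Their poses are not given: they have to be found in the camera images.
- capsule: the fresh filter capsule: white plastic, 164 mm high, 0.26 to 0.42 kg, upright in the tray on its nose. Origin: centre of the nose's flat underside, z up. Nose 34 mm diameter, 38 mm long, foot bevelled 3 mm; above it a ribbed shell 62 mm in diameter from 38 to 130 mm. Half a turn makes no difference.
- fin (a point): middle of the flat grip fin on the capsule's top, 147 mm above its origin, same axes: 46 mm long (x), 14 mm thick (y), from 129 to 164 mm above the capsule's origin
- lugs (a point): point on the capsule's axis level with the middle of its two lugs, 18.5 mm above its origin, same axes: the lugs are round pins, 7 mm thick, sticking out of the nose along +x and -x to 26 mm from the axis
- filter_base: the steel bench filter, bolted down: plate 130 x 120 mm, round body with the bayonet socket in its top, pipe ends to 109 mm along +y and -y (57 mm high), gauge along +x (116 mm, 85 mm high). Origin: on the socket's axis at the underside, z up. Lugs and socket are harmed by more than 60 N between them, summed over all points of contact, spring included (about 27 N when locked and left).
- socket_mouth (a point): on the socket's axis at its mouth, 95 mm above the base; axes as the base, so not the notches'. A flat lip 8 mm thick, bore 37 mm, with two opposite notches 11 mm wide reaching 35 mm from the axis. The ring is screwed in, so the notch line stands anywhere within 45 degrees either side of the base's x axis: see it or feel for it. Under the lip the lugs can turn only clockwise seen from above.
- valve (a joint): sprung valve in the socket, pushed down by the nose: m from its free place (0) to the bottom (0.014); 8 N to start, 0.6 N per mm more. With the lugs resting on the lip the capsule's origin is 80 mm above the base's; in the notches it drops freely to 75 mm, the valve's free place. Let go unlocked, it comes back to 75 mm.
- lock_point (a point): where the capsule's origin ends when locked, 68 mm above the base (valve 0.007). The lugs turn under the lip with the origin at 61 to 65 mm (14 to 16 N down); the turn is 75 degrees from the notches' middle, 64 to 85 from where they dropped in, to a firm end stop. There 3 mm deep recesses in the lip's underside let the spring lift the capsule to 68 mm.
- tray: shallow steel tray, fixed, 170 (x) x 235 (y) mm, walls 18 mm high, floor 3 mm thick; origin at the centre of its underside
- prefilter: a pleated prefilter in the tray, no fin and no lugs, 56 mm diameter, 82 mm high; origin under its centre; to be left alone
- clamp_seal: a black rubber clamp seal lying in the tray, 50 mm across, 6 mm thick; origin under its centre; to be left alone
- bottle_left: square clear glass bottle standing beyond on the left, 78 x 78 mm, 228 mm high; origin under its centre; to be left alone
- bottle_right: square clear glass bottle standing beyond on the right, 78 x 78 mm, 228 mm high; origin under its centre; to be left alone
- bottle_lying: the same square bottle without a label, lying along its y axis, 78 mm high, 228 mm long; origin at table height near its middle; to be left alone
- label_roll: roll of labels on its end, 144 mm diameter, 100 mm high; origin under its centre; to be left alone
- marker: black marker pen lying along its x axis, 135 mm long, 15 mm thick; origin under its middle; to be left alone
There are look-alikes about, which are no part of the job. What is shaped like the capsule but purple or yellow is not meant.

How it is judged:
By the outcome, as a careful person would: the job done as asked, in the order asked, and still so for the second after the job is handed in, with the robot touching nothing.
It also fails if it takes over 72 s, if anything falls off the work surface, if the arm or the gripper's body presses on something with over 40 N, if the wrist force passes 120 N, or if a joint passes its speed limit or range.

ROBOT

A 6-joint arm with a two-finger parallel gripper is mounted at the origin on the work surface. World frame = base frame: x ahead of the robot, y to its left, z up, the work surface at z = 0. Lengths are in m, angles in rad, forces in N, time in s.
With the tool pointing down it reaches from about 0.4 to 0.825 m from the base axis. Payload 7 kg.
Tool frame: the origin (TCP) lies on the mounting face of the last link; the fingertips stand 178 mm ahead of it and the grasp point (between the pads) lies arm.grip_depth ahead of it (arm.grip_depth is the distance from the TCP to the grasp point, in m); z points along the fingers, y is the direction in which the jaws open and shut (so a half turn about z gives the same grasp; the last joint's range is limited). The gripper opens to 88 mm and grips with 3 to 60 N. Pads are 19 mm wide; open, the fingers measure 130 mm over their backs; the gripper's body (78 mm by 193 mm) begins 47 mm behind the grasp point.
Start: joints at [0.288, 0.359, 0.012, 0, -1.224, -0.288], TCP at [0.675, -0, 0.405] pointing down, gripper open.
Joint ranges: [-3.07, 3.07], [-1.43, 2.12], [-1.02, 1.25], [-3.03, 1.67], [-3.05, -0], [-3.03, 3.03]. Speed limits (rad/s): [2.39, 2.39, 3.01, 3.14, 3.14, 3.14].

INTERFACE

Orientations are given as [roll, pitch, yaw] about the fixed x, y, z axes, in that order (R = Rz(yaw) Ry(pitch) Rx(roll)).
In Python, from station import arm gives the robot as it stands.
- The arm moves only by the tool carry_out, never from a script. Its argument "targets" is a list that holds one entry, the list of rows, each a list of 7 numbers: the turn, a rotation vector about the tool's x, y, z in units of 8 degrees (1.0 is 8 degrees), then the shift along the tool's x, y, z in units of 2.5 cm (1.0 is 2.5 cm), then the opening, from -1 (shut) to 1 (fully open). A call has 1 to 20 rows; each row shifts and turns the commanded pose from where the row before left it, along the tool's axes as they then stand; what a row does not reach is not made up. A row lasts 1/8 s, in which the tool goes at most 62.5 mm and 10.7 degrees, less where a joint would pass 70% of its speed; a pose out of reach is approached as far as the arm can. A call with a number of a shift or a turn outside -1 to 1 is refused whole. A call with a gripper value outside its range is refused whole. The fingers move at their own pace and stop on an object; "squeeze" is the grip in N (left out, the last holds). Time passes only in rows, so rows that do not move let the fingers close. It gives the time, the measured TCP pose, the force and the opening at its end, in the units of the state.
- arm.get_state(): the state, without advancing time (a new reading comes with each control period).
- arm.grab_frame(name): name is "scene" or "side" or "wrist"; returns (picture, depth): 384x512x3 uint8, red, green, blue; 384x512 float32, m along the optical axis (not along the pixel's ray), 0 where there is no reading.
- arm.camera_model(name): a dict with "camera_matrix" (3x3 intrinsics, pixels), "world_from_camera" (4x4, takes a point from camera to world coordinates). Camera axes: x right, y down, z forward; pixel columns grow to the right and rows downward; lengths in m; the calibration is good to about 2 mm. A picture is of the moment at which its call begins: read the wrist's pose just before it. camera_model takes no time and is no camera call; for the wrist camera it gives the pose at the moment of the call.
- arm.job_done(): hands the job in, once; it reports no verdict.
Trained networks look in the newest picture that a camera, given by its name, has taken for a name from the list of things; names that differ only in an ending like _2 or _b are one class to them, and where a whole thing is asked for, a point or a joint stands for the part that bears it (a point fixed in the world has none). Each returns a list of dicts, best first, with "conf" (0 to 1); they miss things now and then, are a little off and sometimes report something else, mostly with a low value. They report only what shows in the picture. A call takes as long as a camera call. They do not tell look-alikes from the thing itself.
- arm.spot_in(camera, query): "point" ([row, column] in pixels, amid what is visible of it).
- arm.landmark_of(camera, query): "point" ([row, column] in pixels: a listed point, or the origin of a listed thing).
The state is a dict: "t": time; "q": joint angles; "qd": joint speeds; "joint_efforts": joint torques, N m; "eef_pos": TCP position; "ee_rot": TCP orientation; "force": force on the tool from outside, world axes, zero at the start; "moment": the same for the moment, N m; "width": finger opening in m.
Only numpy, scipy, OpenCV 4.12 (cv2) and the standard library are available. Lean on these libraries where they do the work, as an engineer would, in place of code of your own. Each camera call takes 0.05 s, during which the arm holds its last target.

## Working session

There is one attempt and no reset: what is moved stays moved. The work goes in short steps, Python scripts to look and compute and a tool call to move; the robot and the scene stay as the last step left them, time stands still between calls to the robot, and variables do not carry over. Pictures are saved under pics/ and viewed, and the job is handed in when it is done.

Besides the shell and the picture viewer there is one more tool, called after "Emit:" as name(argument=value, ...) on one line, values as JSON. carry_out: Moves the arm, as the interface text tells. Its arguments: {"type":"object","properties":{"targets":{"type":"array"},"squeeze":{"type":"number"}},"required":["targets"]}

```bash
ls; mkdir -p pics; cat > h.py <<'E'
import numpy as np, cv2
from station import arm
def grab(n,f=None):
    m=arm.camera_model(n); p,d=arm.grab_frame(n)
    if f: cv2.imwrite('pics/'+f,p[:,:,::-1])
    np.savez('last_%s.npz'%n,p=p,d=d,K=m['camera_matrix'],T=m['world_from_camera'])
    return p,d,np.array(m['camera_matrix']),np.array(m['world_from_camera'])
def bp(K,T,r,c,z):
    v=np.array([(c-K[0,2])/K[0,0],(r-K[1,2])/K[1,1],1])*z
    return (T[:3,:3]@v+T[:3,3])
def pix(K,T,P):
    P=np.atleast_2d(P); c=(P-T[:3,3])@T[:3,:3]
    return np.stack([K[1,1]*c[:,1]/c[:,2]+K[1,2],K[0,0]*c[:,0]/c[:,2]+K[0,2]],1)
def planez(K,T,r,c,z):
    v=T[:3,:3]@np.array([(c-K[0,2])/K[0,0],(r-K[1,2])/K[1,1],1]); s=(z-T[2,3])/v[2]
    return T[:3,3]+s*v
E
python3 - <<'E'
from h import *
for n in('scene','side','wrist'):
    p,d,K,T=grab(n,n+'0.png'); print(n,T.round(3).tolist(),K[0,0])
    for q in('capsule','fin','socket_mouth','filter_base','prefilter') if n!='wrist' else ():
        for o in arm.landmark_of(n,q): 
            r,c=o['point']; z=d[min(383,int(r)),min(511,int(c))]
            print(q,np.round(o['point'],1),round(o['conf'],2),bp(K,T,r,c,z).round(3))
s=arm.get_state();print(s,arm.grip_depth)
E
```

```text
pics
scene [[-0.514, 0.702, -0.493, 1.104], [0.857, 0.415, -0.304, 0.351], [-0.009, -0.579, -0.815, 0.953], [0.0, 0.0, 0.0, 1.0]] 378.9097320798167
capsule [219.1 297.3] 0.81 [0.577 0.149 0.048]
capsule [190.1 340.6] 0.6 [0.4   0.207 0.018]
capsule [282.4 287. ] 0.59 [0.764 0.217 0.071]
fin [187.7 300.6] 0.96 [0.557 0.139 0.166]
fin [255.7 287.8] 0.84 [0.737 0.199 0.151]
fin [158.7 345.8] 0.76 [0.384 0.194 0.139]
socket_mouth [159.1 202.7] 0.71 [ 0.553 -0.189  0.081]
filter_base [178.9 206.7] 0.96 [0.752 0.007 0.334]
prefilter [232.9 336.1] 0.55 [0.558 0.26  0.041]
side [[0.937, -0.246, 0.248, 0.167], [-0.349, -0.692, 0.632, -1.046], [0.016, -0.679, -0.734, 1.342], [0.0, 0.0, 0.0, 1.0]] 473.7010203580342
capsule [191.6 237.8] 0.84 [0.55  0.119 0.019]
capsule [183.  255.5] 0.7 [0.633 0.147 0.009]
capsule [188.1 188.7] 0.68 [0.375 0.173 0.046]
fin [162.9 186.6] 0.62 [0.382 0.192 0.158]
fin [140.7 274.4] 0.57 [0.644 0.016 0.331]
fin [166.6 237.7] 0.56 [0.552 0.12  0.15 ]
filter_base [254.  269.8] 0.66 [ 0.547 -0.216  0.057]
prefilter [171.  223.1] 0.6 [0.528 0.232 0.031]
prefilter [286.2 321.5] 0.33 [ 0.653 -0.387  0.062]
wrist [[-1.0, 0.001, 0.001, 0.675], [0.001, 0.968, 0.25, -0.066], [-0.0, 0.25, -0.968, 0.385], [0.0, 0.0, 0.0, 1.0]] 281.2703015606051
{'t': 0.65, 'q': array([ 2.88095365e-01,  3.58571979e-01,  1.18991866e-02, -1.34839544e-05,
       -1.22412952e+00, -2.88073750e-01]), 'qd': array([ 0.0021733 ,  0.00022141, -0.00114756, -0.00114827, -0.00092963,
        0.00129646]), 'joint_efforts': array([ 3.06999018e-04, -5.82077479e+01,  2.93219930e+01,  7.00058475e+00,
        1.25072279e-02, -2.56062947e-05]), 'eef_pos': array([ 6.74965525e-01, -2.27399162e-05,  4.04676590e-01]), 'ee_rot': array([ 3.14158331e+00,  1.04571482e-05, -1.57077929e+00]), 'force': array([ 0.16426647, -0.94694269,  0.33945117]), 'moment': array([-0.00945037, -0.01013179,  0.00506233]), 'width': 0.08771833972609235} 0.1593
```

View pics/scene0.png

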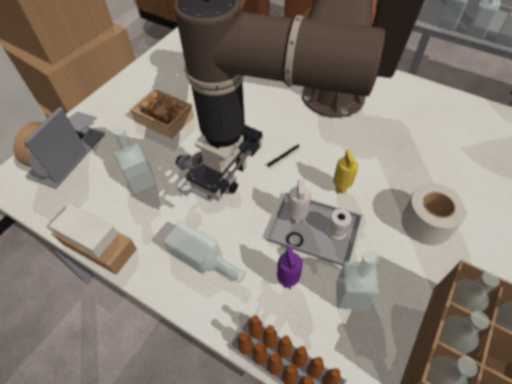

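View pics/side0.png

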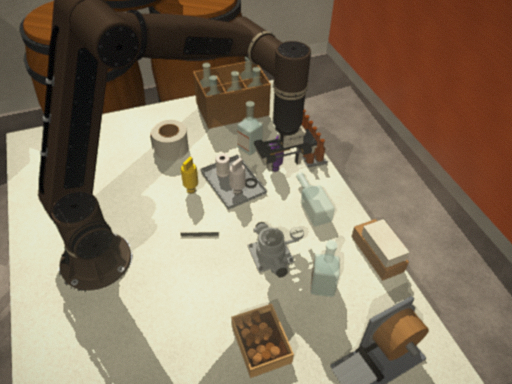

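View pics/wrist0.png

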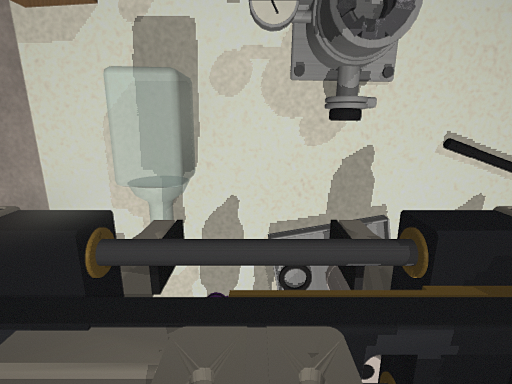

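White capsule candidates: scene (row 200, col 298) is white, with a fin, in the tray. Look-alikes are yellow (170,346), purple (267,290), and the prefilter (222,340), which has no fin. I choose the white one. The socket is at about (0.55,-0.2), so I'll look at it first with the wrist camera.

Emit:
carry_out(targets=[[[0,0,0,0.5,0.9,0,1],[0,0,0,0.5,0.9,0,1],[0,0,0,0.5,0.9,0,1],[0,0,0,0.5,0.9,0,1],[0,0,0,0.5,0.9,0,1],[0,0,0,0,0,0,1],[0,0,0,0,0,0,1]]])

```text
t: 1.52
eef_pos: [0.5628, -0.0624, 0.405]
ee_rot: [-3.141, 0.0, -1.571]
force: [-0.1, 0.7, -0.2]
width: 0.0879
```

```bash
python3 - <<'E'
from h import *
p,d,K,T=grab('wrist','w1.png'); print(T.round(3).tolist())
for q in('socket_mouth','filter_base'):
    for o in arm.landmark_of('wrist',q): print(q,np.round(o['point'],1),round(o['conf'],2),planez(K,T,*o['point'],.095).round(4),planez(K,T,*o['point'],0).round(4))
cv2.imwrite('pics/w1b.png',cv2.resize(p[0:220,100:430,::-1],None,fx=2.4,fy=2.4,interpolation=3))
p,d,K,T=grab('scene','s1.png')
for q in('fin','lugs','bottle_left','bottle_right'):
    for o in arm.landmark_of('scene',q): print(q,np.round(o['point'],1),round(o['conf'],2),planez(K,T,*o['point'],{'fin':.15,'lugs':.0215}.get(q,0)).round(4))
cv2.imwrite('pics/s1b.png',cv2.resize(p[150:290,240:390,::-1],None,fx=4,fy=4,interpolation=3))
E
```

```text
[[-1.0, 0.001, 0.002, 0.563], [0.001, 0.968, 0.25, -0.129], [-0.001, 0.25, -0.968, 0.385], [0.0, 0.0, 0.0, 1.0]]
socket_mouth [ 68.9 252.3] 0.95 [ 0.5668 -0.176   0.095 ] [ 0.5682 -0.1915  0.    ]
filter_base [ 84.8 253.8] 0.69 [ 0.5654 -0.1617  0.095 ] [ 0.5663 -0.1725  0.    ]
fin [257.9 290. ] 0.92 [0.7384 0.2061 0.15  ]
fin [219.9 291.5] 0.68 [0.6456 0.1604 0.15  ]
fin [156.8 345.9] 0.56 [0.387  0.1936 0.15  ]
lugs [217.8 291.3] 0.82 [0.5664 0.1261 0.0215]
lugs [184.5 339.4] 0.68 [0.3858 0.1961 0.0215]
lugs [282.  287.4] 0.55 [0.7435 0.2095 0.0215]
lugs [158.1 281.1] 0.29 [ 0.3834 -0.0093  0.0215]
bottle_left [297.8 353.6] 0.96 [0.6858 0.3732 0.    ]
bottle_left [233.7 336.1] 0.61 [0.5358 0.2565 0.    ]
bottle_right [181.9 145.8] 0.9 [ 0.6709 -0.3384 -0.    ]
bottle_right [189.3 300.9] 0.67 [0.4471 0.0974 0.    ]
```

View pics/w1b.png

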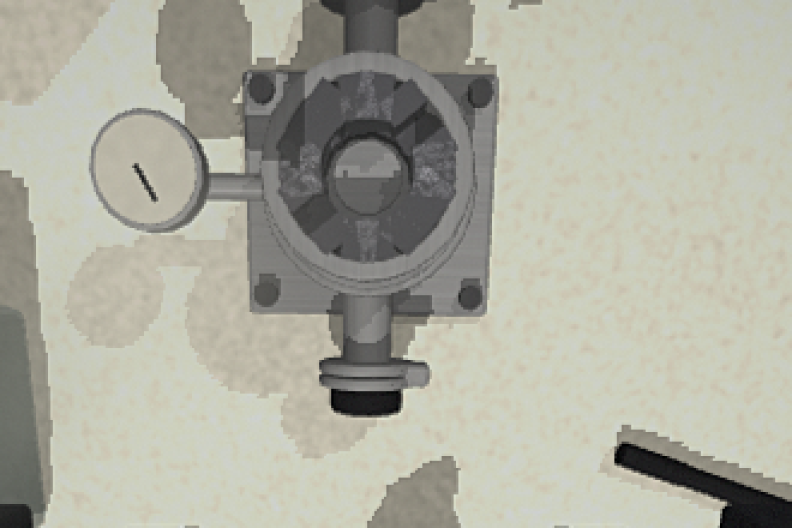

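View pics/s1b.png

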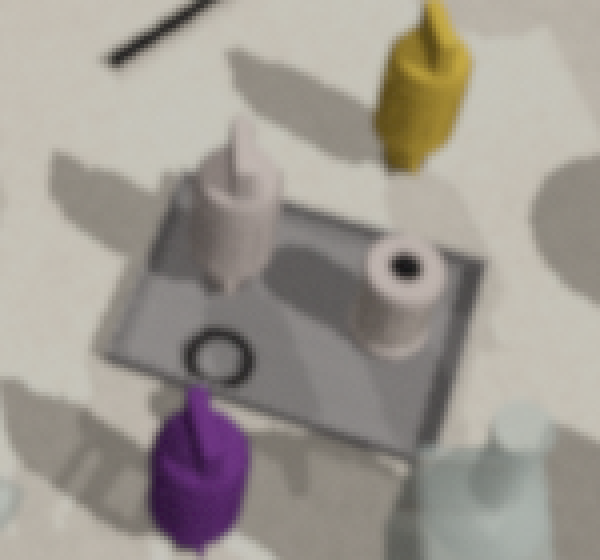

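The wrist picture shows the socket ring at full-frame (row ~68, col ~252), with dark bands (possibly notches) up-right and down-left of the bore. I'll check them with depth.

```bash
python3 - <<'E'
from h import *
f=np.load('last_wrist.npz');p,d,K,T=f['p'],f['d'],f['K'],f['T']
r,c=np.mgrid[0:384,0:512]
X=np.stack([(c-K[0,2])/K[0,0]*d,(r-K[1,2])/K[1,1]*d,d],-1)@T[:3,:3].T+T[:3,3]
w=X[15:135,190:320]
z=np.clip((w[...,2]-.03)/(.12-.03),0,1)
im=np.hstack([cv2.applyColorMap((z*255).astype('u1'),cv2.COLORMAP_JET),p[15:135,190:320,::-1]])
cv2.imwrite('pics/dep1.png',cv2.resize(im,None,fx=3,fy=4.5,interpolation=0) if 0 else cv2.resize(im,None,fx=3,fy=3,interpolation=0))
# top-down orthographic at z=.095
g=np.arange(-.06,.06,.0005); 
xs,ys=np.meshgrid(.566+g,-.176+g)
P=np.stack([xs.ravel(),ys.ravel(),np.full(xs.size,.095)],1); q=pix(K,T,P)
m=cv2.remap(p,q[:,1].reshape(xs.shape).astype('f4'),q[:,0].reshape(xs.shape).astype('f4'),cv2.INTER_LINEAR)
g2=cv2.cvtColor(m,cv2.COLOR_RGB2GRAY); g2=cv2.normalize(g2,None,0,255,cv2.NORM_MINMAX)
cv2.imwrite('pics/ort1.png',cv2.resize(g2,None,fx=2.4,fy=2.4,interpolation=3))
s=(abs(X[...,2]-.095)<.004)&(abs(X[...,0]-.566)<.07)&(abs(X[...,1]+.176)<.07)
print(s.sum(),X[s].mean(0),np.median(X[s][:,2]))
# rim edges
for rr in range(20,130,8): print(rr,(w[rr-15,::5,2]*1000).astype(int))
E
```

```text
4982 [ 0.5664936  -0.17611925  0.09510661] 0.09512674395136778
20 [ 0  1  0  0  1  0  0  0  1  1  0 40 43 45 43 35  0  0 -1  0 -1  0  1  0
  0  1]
28 [ 0  0  0  1  0  0  0  2 95 95 95 94 94 95 96 95 95 94  2  0  0  1  0  1
  0  0]
36 [ 1 -1  1 12 13  8  7 95 95 95 84 97 95 95 93 82 96 94 95  9  9  9 13 12
  0  0]
44 [ 1  1  0  6  9 94 95 95 94 95 94 95 94 94 95 95 94 94 94 94 94  8 12  8
  0  0]
52 [ 1  0  0  9  7 96 95 94 93 95 95 86 85 85 87 95 76 76 71 94 95  8  8  8
  0  1]
60 [ 0  0 -1  8 94 95 96 96 95 95 72 56 75 75 55 69 75 95 94 94 94 94  7  7
  0  0]
68 [ 0  0  0  7 94 94 94 95 94 74 76 75 73 74 74 75 68 94 94 94 95 95  8  6
  1  1]
76 [47 45 45 46 94 94 95 95 94 76 74 76 74 74 73 74 57 95 95 94 96 95  7  7
  0  0]
84 [ 0  1  0  7 51 96 95 95 74 74 55 74 75 74 74 56 94 94 93 94 95 52  7  0
 -1  1]
92 [ 1  0  1  7  7 94 95 75 74 74 96 94 97 94 95 95 95 93 94 94 94 49  8  0
  0  0]
100 [ 0  0  0  9  8  7 93 95 94 95 94 94 95 94 95 95 94 94 94 93 51  8  7  0
  0  0]
108 [ 0  1  0  8  6  7  9 52 95 96 95 94 95 93 94 95 94 95 55 50  7  7  7  0
  0  1]
116 [ 0  0  0  8  6  8  6  8 50 50 56 56 95 94 93 55 52 51  9  6  8  8  8  0
  0  0]
124 [ 0  0 -1  7 13 12  8  7  7  9  6 41 44 43 40  9  7  8  8  8  7 15 13  0
 -1  0]
```

View pics/dep1.png

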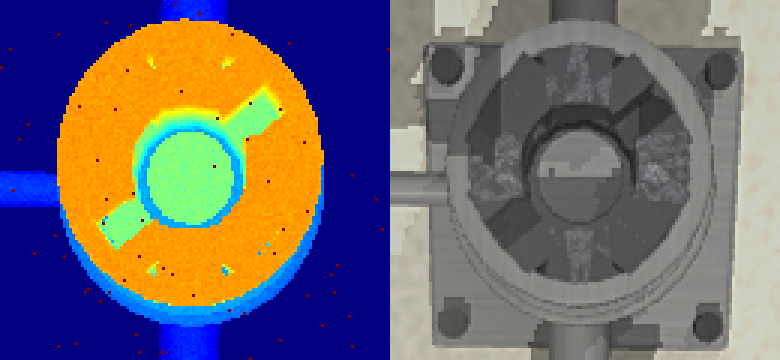

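View pics/ort1.png

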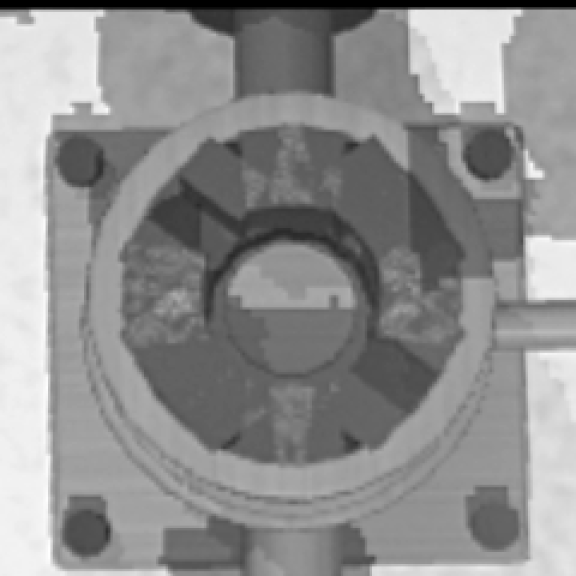

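Depth settles it: the notches are real cut-outs along the up-right/down-left line in the picture. I'll fit the centre and angle, and move on to view the capsule.

```bash
cat > fit.py <<'E'
from h import *
from scipy.optimize import minimize
def fit(fn='last_wrist.npz',c0=(.5665,-.176)):
    f=np.load(fn);p,d,K,T=f['p'],f['d'],f['K'],f['T']
    r,c=np.mgrid[0:384,0:512]
    X=np.stack([(c-K[0,2])/K[0,0]*d,(r-K[1,2])/K[1,1]*d,d],-1)@T[:3,:3].T+T[:3,3]
    lip=(abs(X[...,2]-.095)<.006).astype('f4'); lip=cv2.medianBlur((lip*255).astype('u1'),3)/255.
    g=np.arange(-.065,.0651,.0005); xs,ys=np.meshgrid(c0[0]+g,c0[1]+g)
    q=pix(K,T,np.stack([xs.ravel(),ys.ravel(),np.full(xs.size,.095)],1))
    m=cv2.remap(lip.astype('f4'),q[:,1].reshape(xs.shape).astype('f4'),q[:,0].reshape(xs.shape).astype('f4'),1)
    ok=(m>.5)
    best=None
    def cost(v):
        x,y,a,R=v; dx=xs-x;dy=ys-y; rr=np.hypot(dx,dy)
        sg=lambda t:1/(1+np.exp(-np.clip(t/.0005,-40,40)))
        u=dx*np.cos(a)+dy*np.sin(a); w=-dx*np.sin(a)+dy*np.cos(a)
        hole=np.maximum(sg(.0185-rr), sg(.0055-abs(w))*sg(.035-rr))
        mod=sg(R-rr)*(1-hole); return ((mod-m)**2).mean()
    for a in np.radians(np.arange(-90,90,15)):
        o=minimize(cost,[c0[0],c0[1],a,.0435],method='Nelder-Mead',options=dict(initial_simplex=np.array([[c0[0],c0[1],a,.0435]]*5)+np.vstack([np.zeros(4),np.diag([.003,.003,.15,.002])])))
        if best is None or o.fun<best.fun: best=o
    print(best.x[:2].round(4),np.degrees(best.x[2]).round(2),best.x[3].round(4),best.fun)
    return best.x
if __name__=='__main__': fit()
E
python3 fit.py
```

```text
[ 0.5664 -0.1744] 37.32 0.0425 0.004101504984056501
```

Emit:
carry_out(targets=[[[0,0,0,-1,0,0,1],[0,0,0,-1,0,0,1],[0,0,0,-1,0,0,1],[0,0,0,-1,0,0,1],[0,0,0,-1,0,0,1],[0,0,0,-1,0,0,1],[0,0,0,-1,0,0,1],[0,0,0,-1,0,0,1],[0,0,0,-1,0,0,1],[0,0,0,-1,0,0,1],[0,0,0,-1,0,0,1],[0,0,0,-1,0,0,1],[0,0,0,-0.5,0,0,1],[0,0,0,0,0,0,1],[0,0,0,0,0,0,1]]])

```text
t: 3.8
eef_pos: [0.5624, 0.2496, 0.4046]
ee_rot: [3.141, -0.0, -1.571]
force: [-0.0, -0.5, -0.2]
width: 0.0877
```

```bash
python3 - <<'E'
from h import *
p,d,K,T=grab('wrist','w2.png'); print(T.round(3).tolist())
for q in('capsule','fin','lugs'):
    for o in arm.landmark_of('wrist',q): print(q,np.round(o['point'],1),round(o['conf'],2),planez(K,T,*o['point'],{'fin':.15,'lugs':.0215}.get(q,.003)).round(4))
r,c=np.mgrid[0:384,0:512]
X=np.stack([(c-K[0,2])/K[0,0]*d,(r-K[1,2])/K[1,1]*d,d],-1)@T[:3,:3].T+T[:3,3]
s=(abs(X[...,2]-.167)<.006)&(r<205)
pt=X[s];print(len(pt))
if len(pt)>20:
    md=np.median(pt[:,:2],0); pt=pt[np.hypot(*(pt[:,:2]-md).T)<.04]
    print(np.median(pt,0),cv2.minAreaRect((pt[:,:2]*1000).astype('f4')))
E
```

```text
[[-1.0, 0.001, 0.0, 0.562], [0.001, 0.968, 0.249, 0.183], [-0.0, 0.249, -0.968, 0.385], [0.0, 0.0, 0.0, 1.0]]
capsule [ 83.2 265.7] 0.7 [0.5503 0.1379 0.003 ]
capsule [139.4 125.7] 0.7 [0.737  0.2082 0.003 ]
capsule [135.7 386.6] 0.65 [0.3887 0.2037 0.003 ]
fin [144.8 465.4] 0.95 [0.3896 0.2032 0.15  ]
fin [145.3  48.7] 0.75 [0.7339 0.2033 0.15  ]
fin [ 56.3 267.3] 0.68 [0.5538 0.1359 0.15  ]
fin [104.4 215.5] 0.42 [0.5948 0.1711 0.15  ]
lugs [135.4 390. ] 0.8 [0.3929 0.2024 0.0215]
lugs [138.6 118.4] 0.8 [0.7377 0.2059 0.0215]
3475
[nan nan nan] ((0.0, 0.0), (0.0, 0.0), 0.0)
  return _methods._mean(a, axis=axis, dtype=dtype,
  ret = um.true_divide(
```

View pics/w2.png

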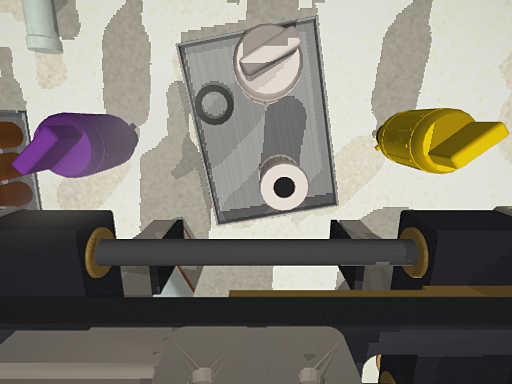

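White capsule fin at (row 55, col 268) in the wrist picture; yellow at right, purple at left, prefilter at (185,283). I'll fit the fin's top and the shell circle from depth.

```bash
python3 - <<'E'
from h import *
f=np.load('last_wrist.npz');p,d,K,T=f['p'],f['d'],f['K'],f['T']
r,c=np.mgrid[0:384,0:512]
X=np.stack([(c-K[0,2])/K[0,0]*d,(r-K[1,2])/K[1,1]*d,d],-1)@T[:3,:3].T+T[:3,3]
box=(r<105)&(c>225)&(c<310)&(d>0)
h,e=np.histogram(X[box][:,2],np.arange(0,.18,.005)); print(list(zip(e.round(3),h)))
s=box&(X[...,2]>.161)&(X[...,2]<.173)
m=cv2.morphologyEx(s.astype('u1'),cv2.MORPH_OPEN,np.ones((2,2),'u1'))>0
pt=X[m]; print(len(pt),np.median(pt,0),pt.mean(0)); print(cv2.minAreaRect((pt[:,:2]*1000).astype('f4')))
s2=box&(abs(X[...,2]-.133)<.005); m2=cv2.morphologyEx(s2.astype('u1'),cv2.MORPH_OPEN,np.ones((2,2),'u1'))>0
p2=X[m2]; print(len(p2),np.median(p2[:,2]),cv2.minEnclosingCircle((p2[:,:2]*1000).astype('f4')))
im=p[0:120,200:340,::-1].copy(); im[m[0:120,200:340]]=(0,0,255)
cv2.imwrite('pics/fin.png',cv2.resize(im,None,fx=5,fy=5,interpolation=0))
E
```

```text
[(np.float64(0.0), np.int64(3063)), (np.float64(0.005), np.int64(151)), (np.float64(0.01), np.int64(73)), (np.float64(0.015), np.int64(174)), (np.float64(0.02), np.int64(3)), (np.float64(0.025), np.int64(0)), (np.float64(0.03), np.int64(0)), (np.float64(0.035), np.int64(0)), (np.float64(0.04), np.int64(0)), (np.float64(0.045), np.int64(0)), (np.float64(0.05), np.int64(0)), (np.float64(0.055), np.int64(25)), (np.float64(0.06), np.int64(17)), (np.float64(0.065), np.int64(10)), (np.float64(0.07), np.int64(9)), (np.float64(0.075), np.int64(10)), (np.float64(0.08), np.int64(15)), (np.float64(0.085), np.int64(10)), (np.float64(0.09), np.int64(11)), (np.float64(0.095), np.int64(14)), (np.float64(0.1), np.int64(4)), (np.float64(0.105), np.int64(1)), (np.float64(0.11), np.int64(7)), (np.float64(0.115), np.int64(92)), (np.float64(0.12), np.int64(44)), (np.float64(0.125), np.int64(443)), (np.float64(0.13), np.int64(2121)), (np.float64(0.135), np.int64(52)), (np.float64(0.14), np.int64(45)), (np.float64(0.145), np.int64(54)), (np.float64(0.15), np.int64(55)), (np.float64(0.155), np.int64(58)), (np.float64(0.16), np.int64(135)), (np.float64(0.165), np.int64(1260)), (np.float64(0.17), np.int64(0))]
1382 [0.55182187 0.13661821 0.16680557] [0.55168641 0.13645257 0.16568336]
((545.0126342773438, 125.05294799804688), (117.07733154296875, 30.999637603759766), 58.67238235473633)
2321 0.1330276911962895 ((555.4064331054688, 145.74075317382812), 37.989295959472656)
```

View pics/fin.png

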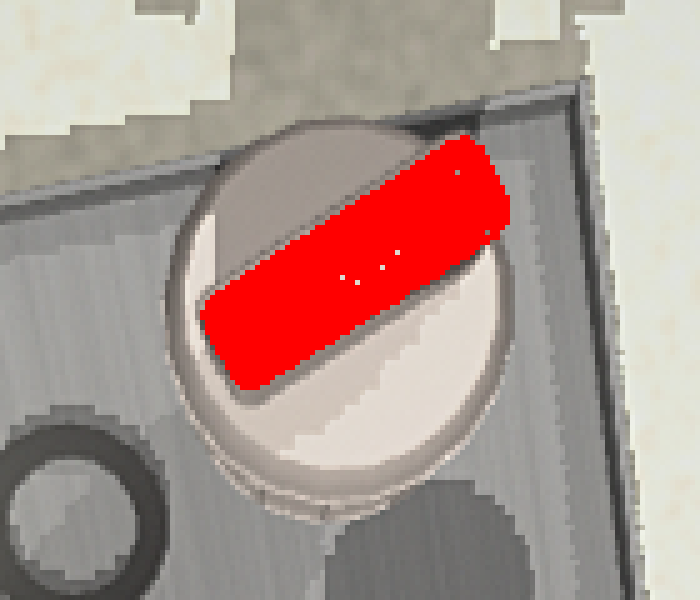

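```bash
cp fit.py /dev/null; python3 - <<'E'
from h import *
f=np.load('last_wrist.npz');p,d,K,T=f['p'],f['d'],f['K'],f['T']
r,c=np.mgrid[0:384,0:512]
X=np.stack([(c-K[0,2])/K[0,0]*d,(r-K[1,2])/K[1,1]*d,d],-1)@T[:3,:3].T+T[:3,3]
s=((X[...,2]>.163)&(X[...,2]<.173)&(r<105)&(c>225)&(c<310)).astype('u1')*255
s=cv2.medianBlur(s,3)
g=np.arange(-.04,.0401,.00025); xs,ys=np.meshgrid(.552+g,.1366+g)
q=pix(K,T,np.stack([xs.ravel(),ys.ravel(),np.full(xs.size,.167)],1))
m=cv2.remap(s,q[:,1].reshape(xs.shape).astype('f4'),q[:,0].reshape(xs.shape).astype('f4'),1)>127
cs,_=cv2.findContours(m.astype('u1'),0,1); k=max(cs,key=cv2.contourArea)
(cx,cy),wh,a=cv2.minAreaRect(k); print(.552-.04+cx*.00025,.1366-.04+cy*.00025,np.array(wh)*.25,a)
M=np.stack([xs[m],ys[m]]); C=np.cov(M); w,v=np.linalg.eigh(C); print(M.mean(1),np.degrees(np.arctan2(v[1,1],v[0,1])),np.sqrt(12*w))
# shell top circle at z .133: extents where visible
E
```

```text
0.5528164978027343 0.13622603759765625 [45.91849136 14.46812248] 30.518232345581055
[0.55277983 0.13613982] -149.64430486868795 [0.01380261 0.04472928]
```

Fin found: centre (0.5528, 0.1362), long axis at 30.4°, size 46×14 mm, top at 0.167. All of this matches the description. Moving above it and turning 59.6° clockwise.

Emit:
carry_out(targets=[[[0,0,0,0.907,0.077,0,1],[0,0,0,0.907,0.077,0,1],[0,0,0,0.907,0.077,0,1],[0,0,0,0.907,0.077,0,1],[0,0,0,0.907,0.077,0,1],[0,0,0.931,0,0,0,1],[0,0,0.931,0,0,0,1],[0,0,0.931,0,0,0,1],[0,0,0.931,0,0,0,1],[0,0,0.931,0,0,0,1],[0,0,0.931,0,0,0,1],[0,0,0.931,0,0,0,1],[0,0,0.931,0,0,0,1],[0,0,0,0,0,0,1]]])

```text
t: 5.75
eef_pos: [0.5528, 0.1358, 0.4047]
ee_rot: [3.142, 0.0, -2.61]
force: [-0.6, -0.1, -0.5]
width: 0.0876
```

```bash
python3 - <<'E'
from h import *
s=arm.get_state(); print(s['eef_pos'],np.degrees(s['ee_rot']),s['q'],s['force'])
R=None
from scipy.spatial.transform import Rotation as Ro
R=Ro.from_euler('xyz',s['ee_rot']).as_matrix()
print('to go',(R.T@(np.array([.5528,.1362,.314])-s['eef_pos'])/.025).round(3))
E
```

```text
[0.5528262  0.13583844 0.40469527] [ 1.79997310e+02  5.50872542e-03 -1.49558289e+02] [ 5.84573674e-01  1.85682592e-01 -2.25774228e-01 -4.55737701e-05
 -1.15924100e+00 -1.62404368e+00] [-0.61106945 -0.12617302 -0.53687349]
to go [-0.006  0.013  3.628]
```

Emit:
carry_out(targets=[[[0,0,0,0,0.013,0.907,1],[0,0,0,0,0,0.907,1],[0,0,0,0,0,0.907,1],[0,0,0,0,0,0.907,1],[0,0,0,0,0,0,1],[0,0,0,0,0,0,1]]], squeeze=40)

```text
t: 6.5
eef_pos: [0.5531, 0.1368, 0.3149]
ee_rot: [-3.141, 0.001, -2.609]
force: [-0.2, 0.2, 0.6]
width: 0.0878
```

Emit:
carry_out(targets=[[[0,0,0,0,0,0,-1],[0,0,0,0,0,0,-1],[0,0,0,0,0,0,-1],[0,0,0,0,0,0,-1],[0,0,0,0,0,0,-1],[0,0,0,0,0,0,-1]]])

```text
t: 7.25
eef_pos: [0.5527, 0.1369, 0.3139]
ee_rot: [3.142, -0.0, -2.611]
force: [0.7, -0.2, 1.0]
width: 0.0337
```

Emit:
carry_out(targets=[[[0,0,0,0,0,0,-1],[0,0,0,0,0,0,-1],[0,0,0,0,0,0,-1],[0,0,0,0,0,0,-1],[0,0,0,0,0,0,-1]]])

```text
t: 7.88
eef_pos: [0.5527, 0.1369, 0.3139]
ee_rot: [3.142, -0.0, -2.611]
force: [0.8, 0.3, -0.6]
width: 0.0138
```

Emit:
carry_out(targets=[[[0,0,0,0,0,-0.4,-1],[0,0,0,0,0,-0.84,-1],[0,0,0,0,0,-0.84,-1],[0,0,0,0,0,-0.84,-1],[0,0,0,0,0,-0.84,-1],[0,0,0,0,0,-0.84,-1],[0,0,0,0,0,-0.84,-1],[0,0,0,0,0,0,-1]]])

```text
t: 8.88
eef_pos: [0.5528, 0.1369, 0.4517]
ee_rot: [3.142, 0.003, -2.611]
force: [0.2, 0.4, -3.7]
width: 0.0138
```

Emit:
carry_out(targets=[[[0,0,-0.862,0,0,0,-1],[0,0,0,0.245,-0.929,0,-1],[0,0,0,0.245,-0.929,0,-1],[0,0,0,0.245,-0.929,0,-1],[0,0,0,0.245,-0.929,0,-1],[0,0,0,0.245,-0.929,0,-1],[0,0,0,0.245,-0.929,0,-1],[0,0,0,0.245,-0.929,0,-1],[0,0,0,0.245,-0.929,0,-1],[0,0,0,0.245,-0.929,0,-1],[0,0,0,0.245,-0.929,0,-1],[0,0,0,0.245,-0.929,0,-1],[0,0,0,0,0,0,-1],[0,0,0,0,0,0,-1],[0,0,0,0,0,0,-1]]])

```text
t: 10.75
eef_pos: [0.6538, -0.1067, 0.4499]
ee_rot: [3.141, -0.0, -2.49]
force: [0.8, 0.9, -4.2]
width: 0.014
```

```bash
python3 - <<'E'
from h import *
s=arm.get_state(); print(s['eef_pos'],np.degrees(s['ee_rot']),s['q'],s['force'],s['width'])
grab('wrist','w3.png'); p,d,K,T=grab('side','sd3.png'); cv2.imwrite('pics/sd3b.png',cv2.resize(p[100:300,180:400,::-1],None,fx=3,fy=3,interpolation=3))
grab('scene','s3.png')
for q in('socket_mouth',): print(arm.landmark_of('wrist',q))
from fit import fit; fit()
E
```

```text
[ 0.6538284  -0.10671314  0.44987988] [ 1.79988293e+02 -1.47479329e-03 -1.42656837e+02] [ 1.31885435e-01  3.15352758e-01  5.15600578e-02 -1.70437700e-04
 -1.30712748e+00 -1.05087619e+00] [ 0.82603577  0.86293057 -4.22301501] 0.013963346274659201
[{'point': [80.0, 256.5], 'conf': 0.79}]
[ 0.567  -0.1744] 37.98 0.0425 0.0038117228734641157
```

View pics/w3.png

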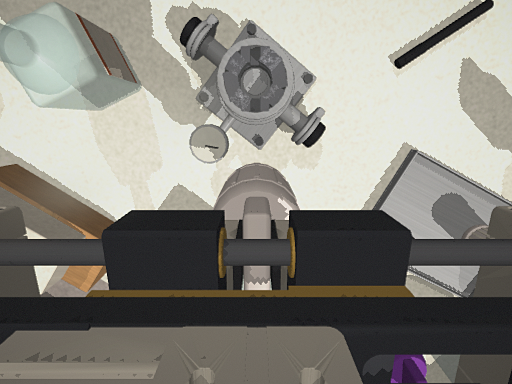

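View pics/sd3b.png

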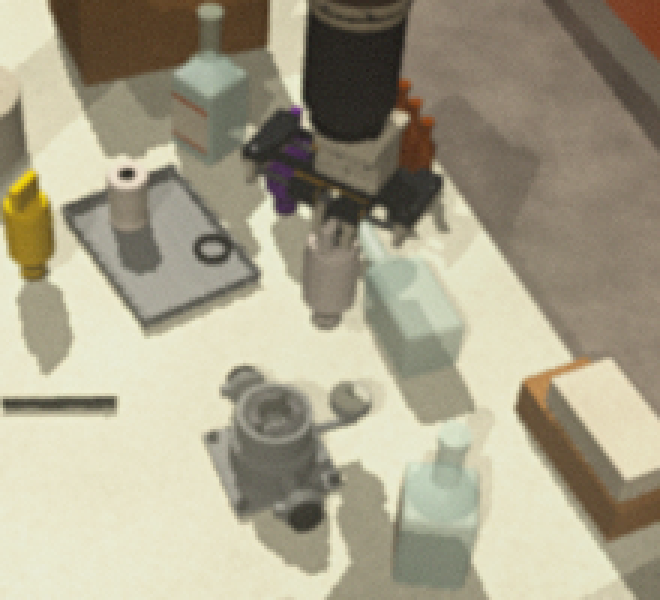

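Capsule is hanging upright in the gripper; socket seen at (80,256). I'll check the fit overlay before descending.

```bash
python3 - <<'E'
from h import *
f=np.load('last_wrist.npz');p,d,K,T=f['p'],f['d'],f['K'],f['T']
print(planez(K,T,80,256.5,.095))
r,c=np.mgrid[0:384,0:512]
X=np.stack([(c-K[0,2])/K[0,0]*d,(r-K[1,2])/K[1,1]*d,d],-1)@T[:3,:3].T+T[:3,3]
x,y,a=.567,-.1744,np.radians(37.98)
k=(np.hypot(X[...,0]-x,X[...,1]-y)<.04)&(abs(X[...,2]-.095)<.006);print('lip z',np.median(X[k][:,2]))
im=cv2.resize(p[30:130,190:320,::-1],None,fx=6,fy=6,interpolation=0)
dm=cv2.resize((np.clip((X[30:130,190:320,2]-.06)/.04,0,1)*255).astype('u1'),None,fx=6,fy=6,interpolation=0); im=cv2.addWeighted(im,.4,cv2.applyColorMap(dm,2),.6,0)
def dr(P,col):
    q=pix(K,T,P); q=np.stack([(q[:,1]-190+.5)*6,(q[:,0]-30+.5)*6],1).round().astype('i4'); cv2.polylines(im,[q],False,col,1)
t=np.linspace(0,2*np.pi,100)
for R in(.0185,.0425,.035): dr(np.stack([x+R*np.cos(t),y+R*np.sin(t),0*t+.095],1),(255,255,255))
for w in(-.0055,.0055):
  u=np.array([-.035,.035]); dr(np.stack([x+u*np.cos(a)-w*np.sin(a),y+u*np.sin(a)+w*np.cos(a),0*u+.095],1),(0,0,255))
cv2.imwrite('pics/ov.png',im)
E
```

```text
[ 0.56623864 -0.17270326  0.095     ]
lip z 0.09516362212651863
```

View pics/ov.png

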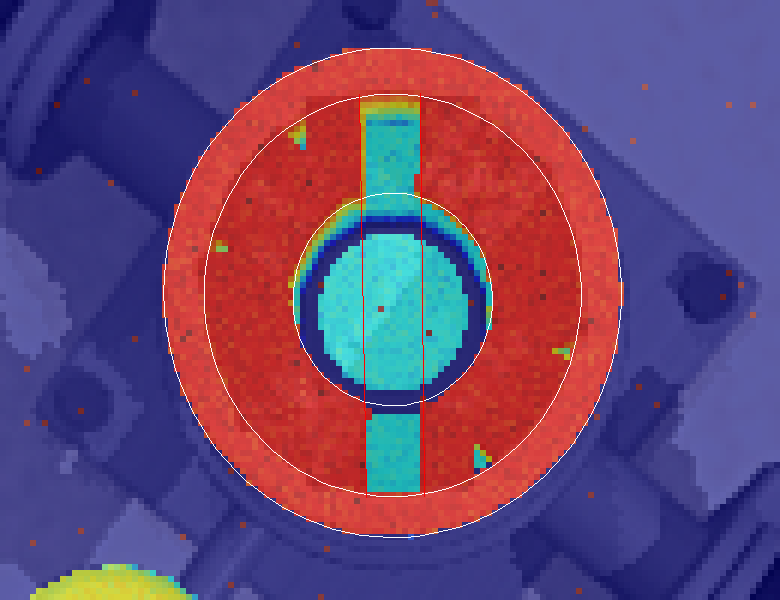

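Emit:
carry_out(targets=[[[0,0,0,0.881,-0.009,0,-1],[0,0,0,0.881,-0.009,0,-1],[0,0,0,0.881,-0.009,0,-1],[0,0,0,0.881,-0.009,0,-1],[0,0,0,0.881,-0.009,0,-1],[0,0,0,0,0,0,-1],[0,0,0,0,0,0,-1],[0,0,0,0,0,0,-1]]])

```text
t: 11.95
eef_pos: [0.5674, -0.1746, 0.4498]
ee_rot: [3.142, -0.0, -2.49]
force: [-0.0, -1.6, -4.3]
width: 0.0136
```

```bash
cat > st.py <<'E'
from h import *
from scipy.spatial.transform import Rotation as Ro
s=arm.get_state(); R=Ro.from_euler('xyz',s['ee_rot']).as_matrix()
print(s['t'],'pos',s['eef_pos'].round(4),'deg',np.degrees(s['ee_rot']).round(2),'orig z',(s['eef_pos'][2]-.3109).round(4),'F',s['force'].round(1),'M',s['moment'].round(2),s['width'].round(4),'q',s['q'].round(2))
print('tool-axes to centre (units)',(R.T@(np.array([.567,-.1744,s['eef_pos'][2]])-s['eef_pos'])/.025).round(3))
E
python3 st.py; python3 - <<'E'
from h import *
for n,b in(('side',(150,330,200,360)),('scene',(60,240,100,300))):
    p,d,K,T=grab(n); cv2.imwrite('pics/%s4.png'%n,cv2.resize(p[b[0]:b[1],b[2]:b[3],::-1],None,fx=3.3,fy=3.3,interpolation=3))
E
```

```text
Traceback (most recent call last):
  File "st.py", line 4, in <module>
    print(s['t'],'pos',s['eef_pos'].round(4),'deg',np.degrees(s['ee_rot']).round(2),'orig z',(s['eef_pos'][2]-.3109).round(4),'F',s['force'].round(1),'M',s['moment'].round(2),s['width'].round(4),'q',s['q'].round(2))
                                                                                                                                                                               ^^^^^^^^^^^^^^^^
AttributeError: 'float' object has no attribute 'round'
```

View pics/side4.png

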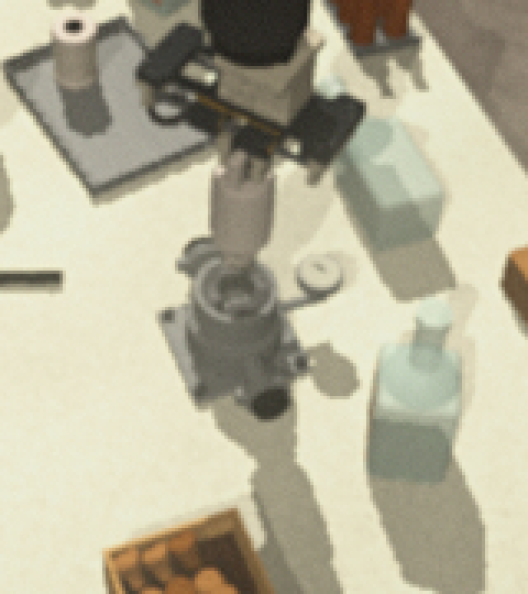

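View pics/scene4.png

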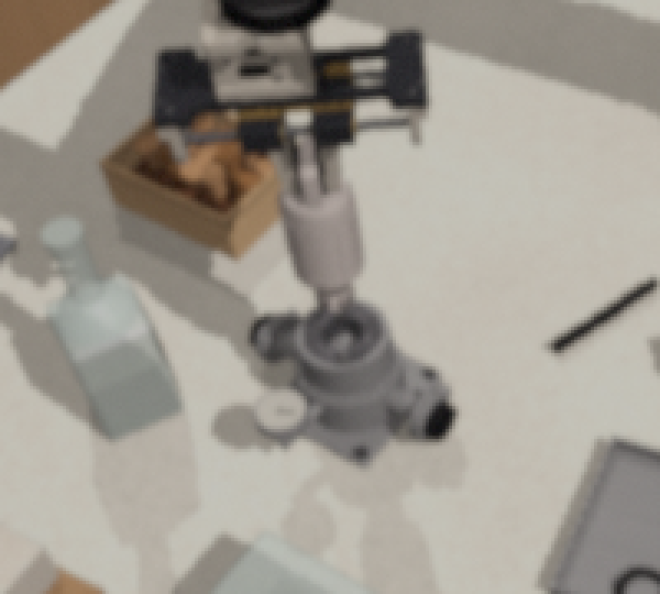

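```bash
sed -i "s/s\['width'\].round(4)/s['width']/; s/s\['t'\],/round(s['t'],2),/" st.py; python3 st.py; python3 - <<'E'
from h import *
from scipy.optimize import least_squares
A=[]
for n in('side','scene'):
    f=np.load('last_%s.npz'%n);d,K,T=f['d'],f['K'],f['T']
    r,c=np.mgrid[0:384,0:512]
    X=np.stack([(c-K[0,2])/K[0,0]*d,(r-K[1,2])/K[1,1]*d,d],-1)@T[:3,:3].T+T[:3,3]
    m=(d>0)&(X[...,2]>.185)&(X[...,2]<.262)&(np.hypot(X[...,0]-.567,X[...,1]+.1744)<.04)
    pt=X[m]; A.append(pt); 
    def res(v,pt):
        cx=v[0]+v[2]*(pt[:,2]-.22); cy=v[1]+v[3]*(pt[:,2]-.22)
        return np.hypot(pt[:,0]-cx,pt[:,1]-cy)-.0305
    o=least_squares(res,[.567,-.1744,0,0],args=(pt,),loss='soft_l1',f_scale=.001)
    print(n,len(pt),o.x.round(4),'at z.139',(o.x[:2]-o.x[2:]*.08).round(4),'rms',np.sqrt((res(o.x,pt)**2).mean()))
pt=np.vstack(A); o=least_squares(res,[.567,-.1744,0,0],args=(pt,),loss='soft_l1',f_scale=.001); print(o.x.round(4),(o.x[:2]-o.x[2:]*.08).round(4))
E
```

```text
12.05 pos [ 0.5674 -0.1745  0.4497] deg [ 1.7999e+02 -2.0000e-02 -1.4266e+02] orig z 0.1388 F [-0.1 -0.3 -4. ] M [ 0.11 -0.08  0.02] 0.013473939775250382 q [ 0.03  0.2  -0.1  -0.   -1.27 -0.95]
tool-axes to centre (units) [0.01  0.014 0.   ]
side 328 [ 0.5661 -0.1757  0.0032  0.0116] at z.139 [ 0.5658 -0.1766] rms 0.0017796382947173064
scene 466 [ 0.5646 -0.1755  0.0049  0.0023] at z.139 [ 0.5642 -0.1757] rms 0.0011924316115016135
[ 0.5651 -0.1756  0.0023  0.0056] [ 0.5649 -0.1761]
```

Emit:
carry_out(targets=[[[0,0,0,0.01,0.014,0.8,-1],[0,0,0,0,0,0.8,-1],[0,0,0,0,0,0,-1],[0,0,0,0,0,0.1,-1],[0,0,0,0,0,0.1,-1],[0,0,0,0,0,0,-1]]])

```text
t: 12.8
eef_pos: [0.5667, -0.1747, 0.4053]
ee_rot: [-3.141, 0.0, -2.49]
force: [1.1, -1.3, -4.6]
width: 0.0136
```

```bash
python3 st.py
```

```text
12.8 pos [ 0.5667 -0.1747  0.4053] deg [-1.7999e+02  2.0000e-02 -1.4269e+02] orig z 0.0944 F [ 1.1 -1.3 -4.6] M [-0.   -0.07  0.  ] 0.013630073034482455 q [ 0.03  0.22 -0.17 -0.   -1.17 -0.95]
tool-axes to centre (units) [-0.017  0.     0.   ]
```

Emit:
carry_out(targets=[[[0,0,0,0,0,0.1,-1],[0,0,0,0,0,0.1,-1],[0,0,0,0,0,0,-1]]])

```text
t: 13.18
eef_pos: [0.5665, -0.1747, 0.3997]
ee_rot: [3.141, -0.0, -2.49]
force: [-0.2, -0.1, -3.5]
width: 0.0136
```

```bash
python3 st.py
```

```text
13.18 pos [ 0.5665 -0.1747  0.3997] deg [ 1.7998e+02 -2.0000e-02 -1.4269e+02] orig z 0.0888 F [-0.2 -0.1 -3.5] M [ 0.02 -0.11  0.01] 0.01362990297254331 q [ 0.03  0.23 -0.18 -0.   -1.16 -0.95]
tool-axes to centre (units) [-0.022 -0.002 -0.   ]
```

Emit:
carry_out(targets=[[[0,0,0,0,0,0.1,-1],[0,0,0,0,0,0.1,-1],[0,0,0,0,0,0,-1]]])

```text
t: 13.55
eef_pos: [0.5666, -0.1747, 0.3946]
ee_rot: [3.141, -0.0, -2.49]
force: [-0.2, 0.5, -3.9]
width: 0.0141
```

```bash
python3 st.py
```

```text
13.55 pos [ 0.5666 -0.1747  0.3946] deg [ 1.7998e+02 -3.0000e-02 -1.4269e+02] orig z 0.0837 F [-0.2  0.5 -3.9] M [-0.04 -0.1  -0.06] 0.0140776130916086 q [ 0.03  0.23 -0.19 -0.   -1.15 -0.95]
tool-axes to centre (units) [-0.02  -0.003 -0.   ]
```

Nose is in the bore with no contact force. Now feeling for the notches.

Emit:
carry_out(targets=[[[0,0,0,0,0,0.08,-1],[0,0,0,0,0,0.08,-1],[0,0,0,0,0,0,-1]]])

```text
t: 13.92
eef_pos: [0.5666, -0.1747, 0.3907]
ee_rot: [3.141, -0.0, -2.49]
force: [-0.8, 0.1, -3.8]
width: 0.014
```

```bash
python3 st.py
```

```text
13.93 pos [ 0.5666 -0.1747  0.3907] deg [ 1.7998e+02 -2.0000e-02 -1.4269e+02] orig z 0.0798 F [-0.8  0.1 -3.8] M [-0.02 -0.11 -0.  ] 0.014024338675556441 q [ 0.03  0.23 -0.2  -0.   -1.14 -0.95]
tool-axes to centre (units) [-0.02  -0.002 -0.   ]
```

Emit:
carry_out(targets=[[[0,0,0,0,0,0.06,-1],[0,0,0,0,0,0,-1]]])

```text
t: 14.18
eef_pos: [0.5666, -0.1747, 0.3894]
ee_rot: [3.141, -0.0, -2.49]
force: [-0.3, -0.5, -4.3]
width: 0.014
```

```bash
python3 st.py
```

```text
14.18 pos [ 0.5666 -0.1747  0.3894] deg [ 179.99   -0.   -142.69] orig z 0.0785 F [-0.3 -0.5 -4.3] M [-0.01 -0.06  0.03] 0.014004094528419353 q [ 0.03  0.24 -0.2  -0.   -1.14 -0.95]
tool-axes to centre (units) [-0.018 -0.001 -0.   ]
```

Emit:
carry_out(targets=[[[0,0,0,0,0,0.06,-1],[0,0,0,0,0,0.06,-1],[0,0,0,0,0,0.04,-1],[0,0,0,0,0,0,-1]]])

```text
t: 14.68
eef_pos: [0.5667, -0.1747, 0.3859]
ee_rot: [-3.141, 0.0, -2.49]
force: [-0.4, -0.3, -0.2]
width: 0.0139
```

```bash
python3 st.py
```

```text
14.68 pos [ 0.5667 -0.1747  0.3859] deg [-1.7997e+02  2.0000e-02 -1.4268e+02] orig z 0.075 F [-0.4 -0.3 -0.2] M [0.23 0.36 0.01] 0.013895964456369462 q [ 0.03  0.24 -0.2   0.   -1.13 -0.95]
tool-axes to centre (units) [-0.016  0.002  0.   ]
```

Emit:
carry_out(targets=[[[0,0,0,0,0,0.08,-1],[0,0,0,0,0,0.08,-1],[0,0,0,0,0,0,-1]]])

```text
t: 15.05
eef_pos: [0.5668, -0.1747, 0.3822]
ee_rot: [-3.141, 0.001, -2.49]
force: [-2.1, 0.7, 6.2]
width: 0.0139
```

```bash
python3 st.py
```

```text
15.05 pos [ 0.5668 -0.1747  0.3822] deg [-1.7995e+02  3.0000e-02 -1.4267e+02] orig z 0.0713 F [-2.1  0.7  6.2] M [ 0.49  0.86 -0.01] 0.013933587328566324 q [ 0.03  0.24 -0.21  0.   -1.12 -0.95]
tool-axes to centre (units) [-0.016  0.005  0.   ]
```

Emit:
carry_out(targets=[[[0,0,0,-0.005,0.01,0.08,-1],[0,0,0,0,0,0.08,-1],[0,0,0,0,0,0,-1]]])

```text
t: 15.42
eef_pos: [0.5668, -0.1746, 0.3786]
ee_rot: [-3.14, 0.001, -2.49]
force: [-2.0, -0.3, 6.9]
width: 0.0135
```

```bash
python3 st.py
```

```text
15.43 pos [ 0.5668 -0.1746  0.3786] deg [-1.7992e+02  4.0000e-02 -1.4267e+02] orig z 0.0677 F [-2.  -0.3  6.9] M [0.41 1.14 0.01] 0.013494671592284664 q [ 0.03  0.24 -0.21  0.   -1.11 -0.95]
tool-axes to centre (units) [-0.012 -0.     0.   ]
```

Emit:
carry_out(targets=[[[0,0,0,0,0,0.08,-1],[0,0,0,0,0,0.08,-1],[0,0,0,0,0,0.02,-1],[0,0,0,0,0,0,-1]]])

```text
t: 15.92
eef_pos: [0.5668, -0.1746, 0.3746]
ee_rot: [-3.14, 0.001, -2.49]
force: [-2.8, 1.2, 10.3]
width: 0.0137
```

```bash
python3 st.py
```

```text
15.93 pos [ 0.5668 -0.1746  0.3746] deg [-1.7990e+02  5.0000e-02 -1.4266e+02] orig z 0.0637 F [-2.8  1.2 10.3] M [0.62 1.53 0.03] 0.013715097015354848 q [ 0.03  0.25 -0.22  0.   -1.1  -0.95]
tool-axes to centre (units) [-0.012 -0.     0.   ]
```

Emit:
carry_out(targets=[[[0,0,0,0.015,0.025,0,-1],[0,0,0,0,0,0,-1]]])

```text
t: 16.18
eef_pos: [0.5663, -0.1744, 0.3748]
ee_rot: [-3.139, 0.001, -2.49]
force: [-1.4, 0.3, 10.2]
width: 0.0138
```

```bash
python3 st.py
```

```text
16.18 pos [ 0.5663 -0.1744  0.3748] deg [-1.7985e+02  8.0000e-02 -1.4266e+02] orig z 0.0639 F [-1.4  0.3 10.2] M [0.31 1.1  0.05] 0.013824071804460929 q [ 0.03  0.24 -0.22  0.   -1.1  -0.95]
tool-axes to centre (units) [-0.022 -0.017  0.   ]
```

Emit:
carry_out(targets=[[[0,0,0,0.015,0.015,0.04,-1],[0,0,0,0,0,0,-1]]])

```text
t: 16.42
eef_pos: [0.566, -0.1743, 0.374]
ee_rot: [-3.138, 0.002, -2.49]
force: [-1.5, 0.3, 9.5]
width: 0.0137
```

```bash
python3 st.py
```

```text
16.43 pos [ 0.566  -0.1743  0.374 ] deg [-1.7982e+02  1.1000e-01 -1.4265e+02] orig z 0.0631 F [-1.5  0.3  9.5] M [ 0.26  0.88 -0.02] 0.013672899074300025 q [ 0.03  0.24 -0.22  0.   -1.1  -0.95]
tool-axes to centre (units) [-0.03  -0.027  0.   ]
```

Emit:
carry_out(targets=[[[0,0,0.4,0,0,0,-1],[0,0,0.4,0,0,0,-1],[0,0,0.4,0,0,0,-1],[0,0,0,0,0,0,-1]]])

```text
t: 16.92
eef_pos: [0.5661, -0.1744, 0.3741]
ee_rot: [-3.138, 0.003, -2.658]
force: [-0.8, -0.5, 9.9]
width: 0.0135
```

```bash
python3 st.py
```

```text
16.93 pos [ 0.5661 -0.1744  0.3741] deg [-1.7982e+02  1.6000e-01 -1.5229e+02] orig z 0.0632 F [-0.8 -0.5  9.9] M [ 0.04  0.67 -0.09] 0.01354138440823148 q [ 0.03  0.24 -0.22  0.   -1.1  -1.12]
tool-axes to centre (units) [-0.031 -0.016  0.   ]
```

Emit:
carry_out(targets=[[[0,0,0.5,0,0,0,-1],[0,0,0.5,0,0,0,-1],[0,0,0.5,0,0,0,-1],[0,0,0.5,0,0,0,-1],[0,0,0,0,0,0,-1]]])

```text
t: 17.55
eef_pos: [0.5663, -0.1745, 0.3743]
ee_rot: [-3.139, 0.004, -2.937]
force: [-0.4, -1.6, 10.1]
width: 0.0137
```

```bash
python3 st.py
```

```text
17.55 pos [ 0.5663 -0.1745  0.3743] deg [-179.85    0.22 -168.3 ] orig z 0.0634 F [-0.4 -1.6 10.1] M [-0.21  0.47 -0.01] 0.013684869349161058 q [ 0.03  0.24 -0.22  0.   -1.1  -1.4 ]
tool-axes to centre (units) [-0.03  -0.003  0.   ]
```

Emit:
carry_out(targets=[[[0,0,0.5,0,0,0,-1],[0,0,0.5,0,0,0,-1],[0,0,0.5,0,0,0,-1],[0,0,0.5,0,0,0,-1],[0,0,0.5,0,0,0,-1],[0,0,0,0,0,0,-1]]])

```text
t: 18.3
eef_pos: [0.5663, -0.1746, 0.3743]
ee_rot: [-3.14, 0.005, 2.997]
force: [-1.0, -0.6, 11.1]
width: 0.0139
```

```bash
python3 st.py
```

```text
18.3 pos [ 0.5663 -0.1746  0.3743] deg [-179.93    0.27  171.7 ] orig z 0.0634 F [-1.  -0.6 11.1] M [-0.34  0.32 -0.05] 0.013936221796435914 q [ 0.03  0.24 -0.22  0.   -1.1  -1.75]
tool-axes to centre (units) [-0.027  0.011  0.   ]
```

Emit:
carry_out(targets=[[[0,0,0.5,0,0,0,-1],[0,0,0.5,0,0,0,-1],[0,0,0.5,0,0,0,-1],[0,0,0.5,0,0,0,-1],[0,0,0,0,0,0,-1]]])

```text
t: 18.92
eef_pos: [0.5663, -0.1745, 0.3743]
ee_rot: [3.141, 0.005, 2.717]
force: [-0.2, -0.5, 10.4]
width: 0.0136
```

```bash
python3 st.py
```

```text
18.93 pos [ 0.5663 -0.1745  0.3743] deg [179.99   0.28 155.7 ] orig z 0.0634 F [-0.2 -0.5 10.4] M [-0.44  0.31 -0.06] 0.013621732878697456 q [ 0.03  0.24 -0.22  0.   -1.1  -2.03]
tool-axes to centre (units) [-0.023  0.016  0.   ]
```

Emit:
carry_out(targets=[[[0,0,0.25,0,0,0,-1],[0,0,0.25,0,0,0,-1],[0,0,0.25,0,0,0,-1],[0,0,0,0,0,0,-1]]])

```text
t: 19.42
eef_pos: [0.5663, -0.1745, 0.3743]
ee_rot: [3.141, 0.005, 2.613]
force: [-0.6, -1.9, 9.0]
width: 0.0139
```

```bash
python3 st.py
```

```text
19.43 pos [ 0.5663 -0.1745  0.3743] deg [179.96   0.28 149.73] orig z 0.0634 F [-0.6 -1.9  9. ] M [-0.46  0.37  0.06] 0.013854315702312532 q [ 0.03  0.24 -0.22  0.   -1.1  -2.13]
tool-axes to centre (units) [-0.02   0.018  0.   ]
```

Emit:
carry_out(targets=[[[0,0,0.2,0,0,0,-1],[0,0,0.2,0,0,0,-1],[0,0,0.2,0,0,0,-1],[0,0,0,0,0,0,-1]]])

```text
t: 19.92
eef_pos: [0.5663, -0.1745, 0.3743]
ee_rot: [3.141, 0.005, 2.53]
force: [-0.3, -1.4, 10.6]
width: 0.0139
```

```bash
python3 st.py
```

```text
19.93 pos [ 0.5663 -0.1745  0.3743] deg [179.94   0.27 144.94] orig z 0.0634 F [-0.3 -1.4 10.6] M [-0.42  0.32 -0.02] 0.013897361352585349 q [ 0.03  0.24 -0.22  0.   -1.1  -2.22]
tool-axes to centre (units) [-0.019  0.02   0.   ]
```

Emit:
carry_out(targets=[[[0,0,0.13,0,0,0,-1],[0,0,0.13,0,0,0,-1],[0,0,0,0,0,0,-1]]])

```text
t: 20.3
eef_pos: [0.5663, -0.1745, 0.3743]
ee_rot: [3.14, 0.005, 2.493]
force: [-0.2, -0.4, 10.4]
width: 0.0135
```

```bash
python3 st.py
```

```text
20.3 pos [ 0.5663 -0.1745  0.3743] deg [179.93   0.27 142.87] orig z 0.0634 F [-0.2 -0.4 10.4] M [-0.48  0.31  0.03] 0.01351448106124083 q [ 0.03  0.24 -0.22  0.   -1.1  -2.25]
tool-axes to centre (units) [-0.019  0.021  0.   ]
```

Emit:
carry_out(targets=[[[0,0,0.13,0,0,0,-1],[0,0,0.13,0,0,0,-1],[0,0,0,0,0,0,-1]]])

```text
t: 20.68
eef_pos: [0.5663, -0.1745, 0.3743]
ee_rot: [3.14, 0.005, 2.457]
force: [-0.5, -0.5, 10.0]
width: 0.0138
```

```bash
python3 st.py
```

```text
20.68 pos [ 0.5663 -0.1745  0.3743] deg [179.92   0.27 140.79] orig z 0.0634 F [-0.5 -0.5 10. ] M [-0.42  0.4   0.07] 0.013804712917568362 q [ 0.03  0.24 -0.22  0.   -1.1  -2.29]
tool-axes to centre (units) [-0.018  0.021  0.   ]
```

Emit:
carry_out(targets=[[[0,0,0.13,0,0,0,-1],[0,0,0.13,0,0,0,-1],[0,0,0,0,0,0,-1]]])

```text
t: 21.05
eef_pos: [0.5663, -0.1746, 0.3743]
ee_rot: [3.14, 0.005, 2.421]
force: [-1.1, -1.0, 10.3]
width: 0.014
```

```bash
python3 st.py
```

```text
21.05 pos [ 0.5663 -0.1746  0.3743] deg [179.92   0.26 138.71] orig z 0.0634 F [-1.1 -1.  10.3] M [-0.45  0.37  0.08] 0.013989013131224456 q [ 0.03  0.24 -0.22  0.   -1.1  -2.32]
tool-axes to centre (units) [-0.017  0.024  0.   ]
```

Emit:
carry_out(targets=[[[0,0,0.13,0,0,0,-1],[0,0,0.13,0,0,0,-1],[0,0,0,0,0,0,-1]]])

```text
t: 21.42
eef_pos: [0.5663, -0.1746, 0.3743]
ee_rot: [3.14, 0.005, 2.385]
force: [-1.7, -1.7, 9.6]
width: 0.0137
```

```bash
python3 st.py
```

```text
21.43 pos [ 0.5663 -0.1746  0.3743] deg [179.92   0.27 136.67] orig z 0.0634 F [-1.7 -1.7  9.6] M [-0.63  0.38  0.49] 0.013718516688247919 q [ 0.03  0.24 -0.22  0.   -1.1  -2.36]
tool-axes to centre (units) [-0.014  0.025  0.   ]
```

Firm stop felt (80.6° from drop-in, moment 0.5 N·m). Backing off a degree and letting it up.

Emit:
carry_out(targets=[[[0,0,-0.12,0,0,0,-1],[0,0,0,0,0,-0.06,-1],[0,0,0,0,0,0,-1]]])

```text
t: 21.8
eef_pos: [0.5662, -0.1745, 0.3752]
ee_rot: [3.14, 0.004, 2.401]
force: [-0.7, -2.0, 8.0]
width: 0.0136
```

```bash
python3 st.py
```

```text
21.8 pos [ 0.5662 -0.1745  0.3752] deg [179.93   0.22 137.59] orig z 0.0643 F [-0.7 -2.   8. ] M [-0.92 -0.1   0.18] 0.01361786045344491 q [ 0.03  0.24 -0.22  0.   -1.1  -2.34]
tool-axes to centre (units) [-0.02   0.026  0.   ]
```

Emit:
carry_out(targets=[[[0,0,0,0,0,-0.05,-1],[0,0,0,0,0,-0.05,-1],[0,0,0,0,0,0,-1]]])

```text
t: 22.18
eef_pos: [0.566, -0.1744, 0.3768]
ee_rot: [3.141, 0.002, 2.401]
force: [1.7, -3.3, 5.8]
width: 0.0139
```

```bash
python3 st.py
```

```text
22.18 pos [ 0.566  -0.1744  0.3768] deg [1.7995e+02 1.3000e-01 1.3757e+02] orig z 0.0659 F [ 1.7 -3.3  5.8] M [-1.79 -1.23  0.19] 0.01385961881228233 q [ 0.03  0.24 -0.22  0.   -1.11 -2.34]
tool-axes to centre (units) [-0.03   0.026  0.   ]
```

Force and moment show slight side binding while coming up; relieving it sideways.

Emit:
carry_out(targets=[[[0,0,0,-0.03,-0.008,0,-1],[0,0,0,0,0,0,-1]]])

```text
t: 22.42
eef_pos: [0.5663, -0.1748, 0.3768]
ee_rot: [3.141, 0.002, 2.401]
force: [1.5, -2.2, 6.7]
width: 0.0138
```

```bash
python3 st.py
```

```text
22.43 pos [ 0.5663 -0.1748  0.3768] deg [1.7994e+02 1.0000e-01 1.3757e+02] orig z 0.0659 F [ 1.5 -2.2  6.7] M [-0.95 -0.83  0.12] 0.01380367545675267 q [ 0.03  0.24 -0.22  0.   -1.11 -2.34]
tool-axes to centre (units) [-0.01  0.03  0.  ]
```

Emit:
carry_out(targets=[[[0,0,0,-0.03,-0.01,0,-1],[0,0,0,0,0,0,-1]]])

```text
t: 22.68
eef_pos: [0.5665, -0.1752, 0.3768]
ee_rot: [3.14, 0.001, 2.401]
force: [1.4, -0.1, 9.0]
width: 0.0135
```

```bash
python3 st.py
```

```text
22.68 pos [ 0.5665 -0.1752  0.3768] deg [1.7993e+02 6.0000e-02 1.3757e+02] orig z 0.0659 F [ 1.4 -0.1  9. ] M [-0.17 -0.47  0.18] 0.01346498501488371 q [ 0.03  0.24 -0.22 -0.   -1.11 -2.34]
tool-axes to centre (units) [0.008 0.036 0.   ]
```

Emit:
carry_out(targets=[[[0,0,0,0,0,-0.06,-1],[0,0,0,0,0,0,-1]]])

```text
t: 22.92
eef_pos: [0.5665, -0.1753, 0.3778]
ee_rot: [3.141, 0.001, 2.401]
force: [2.5, 1.0, 4.9]
width: 0.0135
```

```bash
python3 st.py
```

```text
22.93 pos [ 0.5665 -0.1753  0.3778] deg [1.7995e+02 5.0000e-02 1.3756e+02] orig z 0.0669 F [2.5 1.  4.9] M [-0.19 -1.21  0.18] 0.0134823198094373 q [ 0.03  0.24 -0.21 -0.   -1.11 -2.34]
tool-axes to centre (units) [0.009 0.038 0.   ]
```

Emit:
carry_out(targets=[[[0,0,0,-0.01,0.025,0,-1],[0,0,0,0,0,0,-1]]])

```text
t: 23.18
eef_pos: [0.5669, -0.1751, 0.3778]
ee_rot: [3.141, 0.0, 2.401]
force: [0.0, -0.8, 5.9]
width: 0.0137
```

```bash
python3 st.py
```

```text
23.18 pos [ 0.5669 -0.1751  0.3778] deg [1.7999e+02 2.0000e-02 1.3756e+02] orig z 0.0669 F [ 0.  -0.8  5.9] M [-0.47 -0.74  0.21] 0.013678180952085308 q [ 0.03  0.24 -0.21  0.   -1.11 -2.34]
tool-axes to centre (units) [ 0.016  0.023 -0.   ]
```

Emit:
carry_out(targets=[[[0,0,0,0,0.01,-0.04,-1],[0,0,0,0,0,0,-1]]])

```text
t: 23.42
eef_pos: [0.567, -0.175, 0.3784]
ee_rot: [-3.141, -0.0, 2.401]
force: [1.9, -2.4, 3.6]
width: 0.014
```

```bash
python3 st.py
```

```text
23.43 pos [ 0.567  -0.175   0.3784] deg [-179.99   -0.    137.55] orig z 0.0675 F [ 1.9 -2.4  3.6] M [-0.88 -0.98  0.15] 0.01403917884523133 q [ 0.03  0.24 -0.21  0.   -1.11 -2.34]
tool-axes to centre (units) [ 0.015  0.018 -0.   ]
```

Emit:
carry_out(targets=[[[0,0,0,0,0,0,-1],[0,0,0,0,0,0,-1]]], squeeze=8)

```text
t: 23.68
eef_pos: [0.5669, -0.175, 0.3787]
ee_rot: [-3.141, -0.0, 2.401]
force: [1.4, -2.1, 5.6]
width: 0.0141
```

```bash
python3 st.py
```

```text
23.68 pos [ 0.5669 -0.175   0.3787] deg [-179.98   -0.    137.55] orig z 0.0678 F [ 1.4 -2.1  5.6] M [-0.71 -0.49  0.12] 0.014109472926776409 q [ 0.03  0.24 -0.21  0.   -1.12 -2.34]
tool-axes to centre (units) [ 0.012  0.022 -0.   ]
```

Emit:
carry_out(targets=[[[0,0,0,0,0,0,-0.2],[0,0,0,0,0,0,-0.2],[0,0,0,0,0,0,-0.2],[0,0,0,0,0,0,-0.2],[0,0,0,0,0,0,-0.2]]])

```text
t: 24.3
eef_pos: [0.5669, -0.1749, 0.3784]
ee_rot: [-3.142, -0.0, 2.401]
force: [0.7, -0.3, 0.6]
width: 0.035
```

```bash
python3 st.py
```

```text
24.3 pos [ 0.5669 -0.1749  0.3784] deg [-1.8000e+02 -1.0000e-02  1.3755e+02] orig z 0.0675 F [ 0.7 -0.3  0.6] M [-0.01 -0.13  0.05] 0.035045983773456954 q [ 0.03  0.24 -0.21 -0.   -1.11 -2.34]
tool-axes to centre (units) [0.011 0.016 0.   ]
```

Emit:
carry_out(targets=[[[0,0,0,0,0,-0.4,-0.2],[0,0,0,0,0,-0.9,-0.2],[0,0,0,0,0,-0.9,-0.2],[0,0,0,0,0,-0.9,-0.2],[0,0,0,0,0,-0.9,-0.2],[0,0,0,-0.9,0,0,0],[0,0,0,-0.9,0,0,0],[0,0,0,-0.9,0,0,0],[0,0,0,-0.9,0,0,0],[0,0,0,-0.9,0,0,0],[0,0,0,0,0,0,0],[0,0,0,0,0,0,0]]])

```text
t: 25.8
eef_pos: [0.6497, -0.2507, 0.4788]
ee_rot: [3.142, -0.0, 2.401]
force: [1.1, 0.0, -0.0]
width: 0.044
```

```bash
python3 st.py; python3 - <<'E'
from h import *
for n in('wrist','side','scene'): grab(n,n+'5.png')
f=np.load('last_wrist.npz');p,d,K,T=f['p'],f['d'],f['K'],f['T']
r,c=np.mgrid[0:384,0:512]
X=np.stack([(c-K[0,2])/K[0,0]*d,(r-K[1,2])/K[1,1]*d,d],-1)@T[:3,:3].T+T[:3,3]
near=(np.hypot(X[...,0]-.567,X[...,1]+.1744)<.045)&(r<205)
zz=X[near][:,2]; h,e=np.histogram(zz,np.arange(.06,.25,.004)); print([(round(a,3),b) for a,b in zip(e,h) if b>10])
s=near&(X[...,2]>.220)&(X[...,2]<.245); s=cv2.medianBlur(s.astype('u1')*255,3)>0
zt=np.median(X[s][:,2]); print('top z',zt,s.sum())
g=np.arange(-.04,.0401,.00025); xs,ys=np.meshgrid(.567+g,-.1744+g)
q=pix(K,T,np.stack([xs.ravel(),ys.ravel(),np.full(xs.size,zt)],1))
m=cv2.remap(s.astype('u1')*255,q[:,1].reshape(xs.shape).astype('f4'),q[:,0].reshape(xs.shape).astype('f4'),1)>127
cs,_=cv2.findContours(m.astype('u1'),0,1); k=max(cs,key=cv2.contourArea)
M=np.stack([xs[m],ys[m]]); w,v=np.linalg.eigh(np.cov(M)); print(M.mean(1),np.degrees(np.arctan2(v[1,1],v[0,1])),np.sqrt(12*w))
sh=near&(X[...,2]>.19)&(X[...,2]<.203);print('shell top',np.median(X[sh][:,2]))
pt=X[sh];A=np.c_[pt[:,:2]-pt[:,:2].mean(0),np.ones(len(pt))];print('tilt',np.linalg.lstsq(A,pt[:,2],rcond=None)[0])
E
```

```text
25.8 pos [ 0.6497 -0.2507  0.4788] deg [180.    -0.   137.54] orig z 0.1679 F [ 1.1  0.  -0. ] M [-0.03 -0.03 -0.02] 0.044041721964810904 q [-0.09  0.36  0.18 -0.   -1.39 -2.22]
tool-axes to centre (units) [4.502 0.019 0.   ]
[(np.float64(0.092), np.int64(824)), (np.float64(0.096), np.int64(116)), (np.float64(0.12), np.int64(12)), (np.float64(0.124), np.int64(19)), (np.float64(0.18), np.int64(27)), (np.float64(0.184), np.int64(70)), (np.float64(0.188), np.int64(149)), (np.float64(0.192), np.int64(359)), (np.float64(0.196), np.int64(2133)), (np.float64(0.2), np.int64(40)), (np.float64(0.208), np.int64(12)), (np.float64(0.224), np.int64(12)), (np.float64(0.228), np.int64(612)), (np.float64(0.232), np.int64(625))]
top z 0.23201280290157272 1256
[ 0.56720745 -0.17510585] 137.7616109366036 [0.01381196 0.04523141]
shell top 0.19814160669864728
tilt [-0.01569821  0.01440526  0.19736295]
```

View pics/wrist5.png

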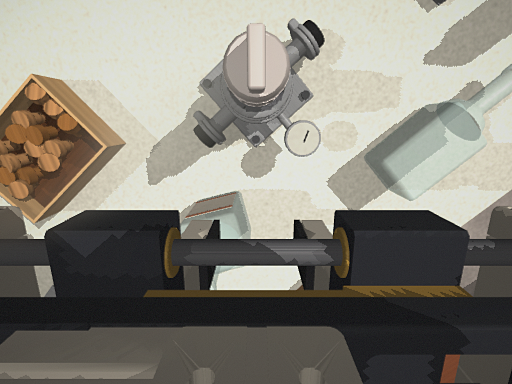

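View pics/side5.png

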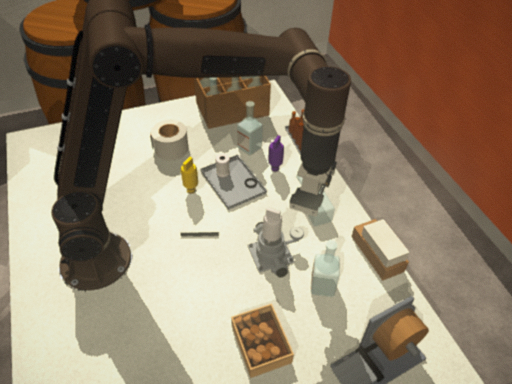

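The capsule stands upright in the socket (wrist picture row 60, col 256). Its fin top is at 0.232, which puts the origin at 0.068, the lock height. The fin has turned to 137.8°. Neighbours are unmoved and the gripper is clear.

```bash
python3 -c "
from h import *
print(arm.job_done())"
```

```text
the job is handed in; nothing more can be done
None
```

The white capsule is fitted and locked in the bench filter, and I handed the job in about 26 s into the 72 s limit; the station reports no verdict.

**What I did:** I took the capsule by its fin and lowered it over the socket, lined up with the notches I found in the depth picture (about 37.5°). The lugs dropped in at the first try. I pushed it down to about 63 mm against roughly 14 N of spring and turned it clockwise about 80° to the firm stop. At the stop the moment was about 0.5 N·m. I then backed off 1°, let it come up and released it.

**Last checks, after letting go:**

| Check | Measured | Expected |
|---|---|---|
| Fin top height | 232 mm, so the origin is at 68 mm | 68 mm when locked |
| Shell top height | 198 mm | 198 mm |
| Fin angle | 137.8°, about 80° past the notches | 64 to 85° turn |
| Force on the gripper | about zero, 100 mm above and clear of the capsule | no contact |

The other things I could see in the last pictures stood where they were.

**Two things not quite as expected:**
- **Turn to the stop:** it came at about 80° from the drop-in rather than the nominal 75°, still within the stated range.
- **Side binding:** on the way up it bound slightly sideways, up to about 4 N and 2 N·m at the wrist. I eased the tool sideways before releasing. The force between the lugs and the socket itself could not be measured.

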